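# Knock a cast specimen plaque out of its mould and hang it on the display board

## Robot

A 7-joint arm with a two-finger parallel gripper is mounted at the origin on the work surface. World frame = base frame: x ahead of the robot, y to its left, z up, the work surface at z = 0. Lengths are in mm, angles in rad, forces in N, time in s.
With the tool pointing down it reaches from about 350 to 775 mm from the base axis. Payload 3.1 kg.
Tool frame: the origin (TCP) lies between the finger pads; the fingertips stand 11 mm ahead of it and the grasp point (between the pads) lies 8 mm behind it; z points along the fingers, y is the line along which they close (so a half turn about z gives the same grasp; the last joint's range is limited). The gripper opens to 85 mm and grips with 20 to 120 N. Pads are 22 mm wide; open, the fingers measure 114 mm over their backs; the gripper's body (76 mm by 85 mm) begins 54 mm behind the grasp point. The pads swing forward as they close: fully open they stand 13 mm farther back than shut.
Start: joints at [-1.284, 0.311, 0.014, 1.512, -0.004, 1.319, -0.027], TCP at [177.572, 520.562, 242.304] pointing down, gripper open.
Joint ranges: [-2.7, 2.7], [-0.3, 1.91], [-1.27, 1.3], [0.12, 2.57], [-1.44, 4.58], [0.2, 2.03], [-3.05, 3.05]. Speed limits (rad/s): [2.79, 2.79, 3.14, 3.14, 3.14, 3.14, 3.14].

## Interface

Orientations are given as a 3x3 rotation matrix whose columns are the frame's x, y, z axes.
In Python, from plant import bot gives the robot as it stands.
- The arm moves only by the tool servo_tool, never from a script. Its argument "targets" is a list of rows, each a list of 7 numbers: the turn, a rotation vector about the tool's x, y, z in rad, then the shift along the tool's x, y, z in m, then the gripper command: -1 is shut, 1 is fully open, values between are in proportion. A call has 1 to 20 rows; each row is the pose to reach, as a shift and turn from the pose commanded when the call began, along the tool's axes at that moment; what a row does not reach only later rows make up. A row lasts 1/10 s, in which the tool goes at most 50 mm and 8.59 degrees, less where a joint would pass 70% of its speed; a pose out of reach is approached as far as the arm can. A call with a gripper value outside its range is refused whole. The fingers move at their own pace and stop on an object; "newtons" is the grip in N (left out, the last holds). Time passes only in rows, so rows that repeat a pose let the fingers close. It gives the time, the measured TCP pose, the force, the opening and the grip force at its end, in the units of the state.
- bot.read_state(): the state, without advancing time (a new reading comes with each control period).
- bot.capture(name): name is "side" or "top"; returns a dict with "color" (384x512x3 uint8, red, green, blue), "range_z" (384x512 float32, mm along the optical axis (not along the pixel's ray), 0 where there is no reading), "camera_matrix" (3x3 intrinsics, pixels), "T" (4x4, takes a point from camera to world coordinates). Camera axes: x right, y down, z forward; pixel columns grow to the right and rows downward; lengths in mm; the calibration is good to about 2 mm. A picture is of the moment at which its call begins.
- bot.sign_off(): hands the job in; it is judged then, once.
The state is a dict: "t": time; "q": joint angles; "qd": joint speeds; "effort": joint torques, N m; "eef_pos": TCP position; "ee_rot": TCP orientation; "wrist_force": force on the tool from outside, world axes, zero at the start; "wrist_torque": the same for the moment, N m; "opening": finger opening in mm; "gripper_force": force on a finger pad.
Only numpy, scipy, OpenCV 4.12 (cv2) and the standard library are available. Lean on these libraries where they do the work, as an engineer would, in place of code of your own. Each camera call takes 0.05 s, during which the arm holds its last target. There are 200 camera calls.

## Task

The cast plaque is stuck flush in its aluminium mould: without touching the plaque, press the red paddle all the way down so that the knockout rod pushes it up out of the pocket. Then lift the plaque off, slip the wide part of its keyhole over the headed stud of the sloping display board and slide it down the slope until the stud is at the narrow end of the slot, locked behind the head. Finally press the knockout rod fully back down into the mould, ready for the next casting, and leave the jars, bottle, dish and brush where they are.

Things in the scene. Friction and masses are not known exactly. Their poses are not given: they have to be found in the camera images.
- mould: Aluminium mould on a blue stand, fixed; origin: its centre at table level. Top 206 (x) x 104 (y) mm at z = 110 mm. Pocket in the top, centred on the origin, 163.5 (x) x 59.5 (y) mm, 15 mm deep (floor at z = 95 mm). The blue foot, 12 mm high, reaches to y = +104 mm; the red paddle stands out on the mould's +y side.
- rod_top (a point): Centre of the top of the brass knockout rod's head, a disc 36 mm across. At joint 0 it lies level with the pocket floor, at x = -5, y = 0 mm of the mould; it rises straight up.
- rod (a joint): Rise of the knockout rod in m: 0 (start) is fully down, level with the pocket floor; 0.034 is fully up, with the plaque's underside 19 mm above the mould's top. Geared to the paddle (paddle down 0.567 rad = rod up 0.034 m; pressing the rod down raises the paddle again). About 7 N of friction: it stays where it is left.
- paddle_top (a point): Centre of the upper face of the red paddle, a pad 52 (x) x 44 (y) mm on a rocker; at the start 89 mm above the table and 139 mm to +y of the mould's centre. Pressed down (about 10 N) it swings about a level axis along the mould's x, at y = 66, z = 55 mm of the mould, and ends 45 mm lower, 7 mm further to +y.
- paddle (a joint): Angle of the paddle in rad: 0 is up (start), 0.567 fully down.
- plaque: Cream resin plaque with coloured fragments in its top, 160 (x) x 56 (y) x 14 (z) mm, 0.15 kg; origin: centre of its underside. Near its +x end a keyhole goes through: a 29 mm square opening centred at x = 28 mm, then a 14 mm wide slot to x = 58.5 mm. Starts in the pocket, its top 1 mm below the mould's top, x along the mould's x. Centre of mass and rod head at x = -5 mm.
- keyhole_wide (a point): Centre of the keyhole's wide opening, at the plaque's underside.
- keyhole_end (a point): Where the stud's axis stands when the stud is at the closed end of the slot: 26 mm from keyhole_wide towards the plaque's +x end, at the underside.
- stud: Headed stud on the fixed sloping board. Origin: foot of the stud on the black mounting strip; x points up the slope (25 degrees, lower towards the robot), z along the stud. Shank 9 mm across, 18 mm long; head 22 mm across, its top at z = 23 mm. Strip 36 mm wide, x = -142 to +52 mm, 20 mm proud of the 150 mm wide wooden board. Plaque: keyhole end up the slope; slide 26 mm to -x to lock.
- jar_amber: Bystander: amber glass jar, 60 mm across, 70 mm high; origin under its centre.
- jar_green: Bystander: green glass jar, 60 mm across, 80 mm high; origin under its centre.
- resin_bottle: Bystander: white resin bottle, 64 mm across, 150 mm high; origin under its centre.
- dish: Bystander: white bowl, 90 mm across, 35 mm high; origin under its centre.
- brush: Bystander: brush lying on the table, about 200 mm long.
Not all that is in view belongs to the job. What is shaped like the plaque but purple or yellow is not meant.

How it is judged (in metres and radians):
On the way, in this order (a step that is already met when the one before it is completed fails the run):
1. the rod has been raised at least 30 mm and carries the plaque above the mould, untouched by the fingers (value of joint rod above 0.03 m and contact force between the fingers and plaque below 0.3 N and z of plaque in the frame of mould above 0.122 m and horizontal distance between plaque and mould below 0.025 m and angle between plaque's own z axis and vertical below 0.15 rad), for 0.2 s.
2. the plaque has been lifted clear of the mould (z of plaque in the frame of mould above 0.142 m), for 0.1 s.
3. the wide opening of the keyhole is over the stud, with the plaque down on the strip (within 6 mm) (x of keyhole_wide in the frame of stud between -0.011 and 0.012 m and y of keyhole_wide in the frame of stud between -0.007 and 0.007 m and z of keyhole_wide in the frame of stud between -0.004 and 0.006 m and angle between the z axis of plaque and the z axis of stud, either way round below 0.12 rad and angle between the x axis of plaque and the x axis of stud, either way round below 0.2 rad), for 0.1 s.
4. the plaque has been slid down the slope so that the stud stands within 9 mm of the end of the slot (x of keyhole_end in the frame of stud between -0.009 and 0.009 m and y of keyhole_end in the frame of stud between -0.007 and 0.007 m and z of keyhole_end in the frame of stud between -0.004 and 0.006 m and angle between the z axis of plaque and the z axis of stud, either way round below 0.12 rad and angle between the x axis of plaque and the x axis of stud, either way round below 0.2 rad), for 0.2 s.
At the end, for the whole second after the job is handed in: The plaque hangs on the stud, released and at rest, lying flat on the strip (within 6 mm and 0.12 rad, and within 0.2 rad of straight down the slope) with the stud within 9 mm of the slot's closed end; the knockout rod is back down, within 4 mm of fully down (all of step 4 and contact force between the fingers and plaque below 0.3 N and value of joint rod below 0.004 m and linear speed of plaque below 0.02 m/s); the robot touches nothing.
It fails at once if the fingers touch the plaque while it is still down in the pocket (contact force between the fingers and plaque above 1 N and z of plaque in the frame of mould below 0.108 m and horizontal distance between plaque and mould below 0.03 m).
It fails at once if a jar, the bottle, the dish or the brush is moved by more than 30 mm (distance of any of jar_amber, jar_green, resin_bottle, dish, brush from where it was at the start of the episode above 0.03 m).
It also fails if it takes over 56 s, if anything falls off the work surface, if the arm or the gripper's body presses on something with over 40 N, if the wrist force passes 120 N, or if a joint passes its speed limit or range.

## Working session

There is one attempt and no reset: what is moved stays moved. The work goes in short steps, Python scripts to look and compute and a tool call to move; the robot and the scene stay as the last step left them, time stands still between calls to the robot, and variables do not carry over. Pictures are saved under pics/ and viewed, at most 10 in all, crops included, and the job is handed in when it is done.

Besides the shell and the picture viewer there is one more tool, called after "Call:" as name(argument=value, ...) on one line, values as JSON. servo_tool: Moves the arm, as the interface text tells. Its arguments: {"type":"object","properties":{"targets":{"type":"array"},"newtons":{"type":"number"}},"required":["targets"]}

```bash
mkdir -p pics && ls
cat > h.py <<'E'
import numpy as np, cv2
from plant import bot
def cap(n):
    c=bot.capture(n); np.savez(f'{n}.npz',**c); return c
def pts(c):
    z=c['range_z'];K=c['camera_matrix'];v,u=np.mgrid[:z.shape[0],:z.shape[1]]
    P=np.stack([(u-K[0,2])/K[0,0]*z,(v-K[1,2])/K[1,1]*z,z,np.ones_like(z)],-1)@c['T'].T
    P=P[...,:3].copy();P[z<=0]=np.nan
    return P
E
python3 - <<'E'
from h import *
for n in('top','side'):
    c=cap(n);cv2.imwrite(f'pics/{n}0.png',cv2.cvtColor(c['color'],cv2.COLOR_RGB2BGR));print(n,c['T'].round(3),c['camera_matrix'])
s=bot.read_state();print(s)
E
```

```text
pics
top [[ 1.900000e-02 -9.980000e-01  6.700000e-02  3.794660e+02]
 [-1.000000e+00 -1.700000e-02  2.300000e-02 -4.748000e+00]
 [-2.200000e-02 -6.800000e-02 -9.970000e-01  1.296099e+03]
 [ 0.000000e+00  0.000000e+00  0.000000e+00  1.000000e+00]] [[416.56770651   0.         252.32160462]
 [  0.         416.56770651 193.23432091]
 [  0.           0.           1.        ]]
side [[ 9.900000e-01 -1.100000e-01  9.100000e-02  3.413750e+02]
 [-1.420000e-01 -6.900000e-01  7.100000e-01 -1.021444e+03]
 [-1.500000e-02 -7.160000e-01 -6.980000e-01  1.130476e+03]
 [ 0.000000e+00  0.000000e+00  0.000000e+00  1.000000e+00]] [[430.4813065    0.         257.87093275]
 [  0.         430.4813065  192.36017635]
 [  0.           0.           1.        ]]
{'t': 0.1, 'q': array([-1.28367799,  0.31165829,  0.0139574 ,  1.51287797, -0.0044269 ,
        1.31920065, -0.02720302]), 'qd': array([-0.00097367, -0.00170345,  0.00043144, -0.00428294, -0.00013888,
       -0.00137446, -0.00058857]), 'effort': array([ 8.38733395e-04, -3.80858123e+01,  1.46574914e-01, -2.31242716e+01,
        1.22674566e-02,  8.00729147e-03, -1.80355102e-06]), 'eef_pos': array([177.36712153, 519.95821221, 241.33023481]), 'ee_rot': array([[-9.46457138e-01,  3.22828880e-01, -6.32830236e-04],
       [ 3.22829496e-01,  9.46454991e-01, -2.01648454e-03],
       [-5.20341112e-05, -2.11281246e-03, -9.99997767e-01]]), 'wrist_force': array([-0.80878636, -0.11588451,  0.08542767]), 'wrist_torque': array([ 0.04574973, -0.02909143, -0.05284077]), 'gripper_force': 0.0, 'opening': 85.24870810147108}
```

View pics/top0.png

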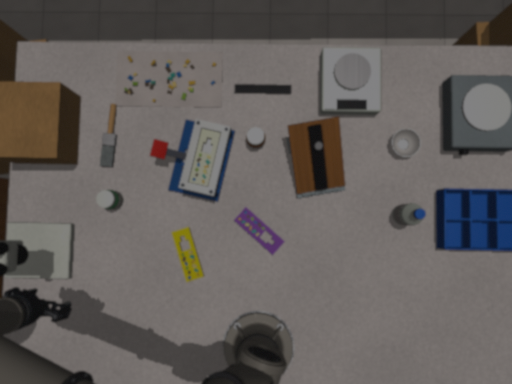

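View pics/side0.png

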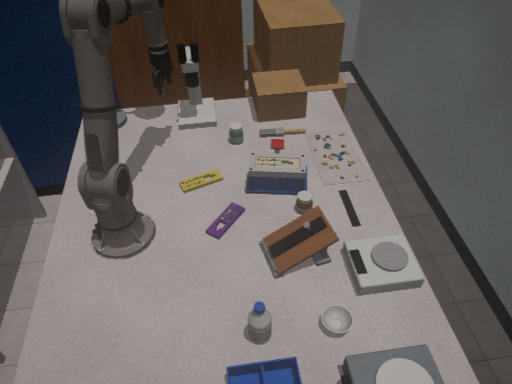

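The top view shows the mould at (203,158), its paddle at (160,149), the board stud at (318,146), a small jar at (256,136), the other jar at (107,200), the brush at (109,140), the bottle at (412,214) and the dish at (404,144). The side view agrees with this.

```bash
cat > m.py <<'E'
from h import *
def rect(P,m):
    q=P[m][:,:2].astype(np.float32);return cv2.minAreaRect(q),len(q)
if __name__=='__main__':
    for n in('top','side'):
        c=dict(np.load(n+'.npz'));P=pts(c);hsv=cv2.cvtColor(c['color'],cv2.COLOR_RGB2HSV);H,S,V=[hsv[...,i].astype(int) for i in range(3)]
        X,Y,Z=np.moveaxis(P,-1,0)
        print(n,'table z',np.nanmedian(Z[(abs(Z)<15)&(abs(X-450)<150)]))
        red=((H<8)|(H>172))&(S>150)&(V>80)&(Z>60)&(Z<110)
        print('paddle',rect(P,red),np.nanmedian(P[red],0))
        px=np.nanmedian(P[red],0)
        mt=(abs(Z-110)<5)&(np.hypot(X-px[0],Y-px[1]+139)<170)&(Y<px[1]-60)
        lab=cv2.connectedComponents(mt.astype(np.uint8))
        st=cv2.connectedComponentsWithStats(mt.astype(np.uint8))
        k=1+np.argmax(st[2][1:,4]);m=st[1]==k
        print('mould',rect(P,m),np.nanmedian(Z[m]))
        # blue foot
        # board
        wood=(H>4)&(H<20)&(S>90)&(X>350)&(X<700)&(Y<-50)&(Y>-350)&(Z>20)
        st=cv2.connectedComponentsWithStats(wood.astype(np.uint8));
        A=np.c_[X[wood],Y[wood],np.ones(wood.sum())];k,*_=np.linalg.lstsq(A,Z[wood],rcond=None)
        r=Z[wood]-A@k;ok=abs(r)<6;k,*_=np.linalg.lstsq(A[ok],Z[wood][ok],rcond=None)
        nn=np.r_[-k[0],-k[1],1];nn/=np.linalg.norm(nn)
        print('board',wood.sum(),ok.sum(),'normal',nn,'deg',np.degrees(np.arccos(nn[2])),'az',np.degrees(np.arctan2(-nn[1],-nn[0])),k, 'rect',rect(P,wood))
        d=(Z-(k[0]*X+k[1]*Y+k[2]))*nn[2]
        cx,cy=np.nanmedian(X[wood]),np.nanmedian(Y[wood])
        near=np.hypot(X-cx,Y-cy)<130
        st_=near&(d>12)&(d<28);print('strip',rect(P,st_),np.nanmedian(d[st_]))
        hd=near&(d>33)&(d<55);print('head',hd.sum(),np.nanmedian(P[hd],0),np.nanmedian(d[hd]),np.argwhere(hd)[:,::-1].mean(0) if hd.any() else '')
        for nm,u,v in(('jarA',256,136),('jarG',107,200),('brush',109,140)):
            if n=='top':print(nm,P[v,u])
        im=c['color'];x0,y0,x1,y1=(140,100,360,210) if n=='top' else (225,120,355,280)
        f=3 if n=='side' else 3
        cv2.imwrite(f'pics/{n}c.png',cv2.resize(cv2.cvtColor(im[y0:y1,x0:x1],cv2.COLOR_RGB2BGR),None,fx=f,fy=f,interpolation=cv2.INTER_CUBIC))
E
python3 m.py
```

```text
top table z -0.25022096672660155
paddle (((586.591064453125, 300.072021484375), (39.064266204833984, 46.35700225830078), 76.30226135253906), 218) [586.2879855  300.08690543  89.09837595]
mould (((562.3727416992188, 162.88711547851562), (104.74067687988281, 206.1160888671875), 77.78382110595703), 2237) 109.04454595813854
board 2691 2486 normal [-0.41502494 -0.07812587  0.90644947] deg 24.98078438286356 az 10.660819241380223 [ 4.57857779e-01  8.61888904e-02 -1.81042754e+02] rect (((576.8253784179688, -164.93727111816406), (194.44937133789062, 147.70751953125), 10.881153106689453), 2691)
strip (((567.6741943359375, -167.96966552734375), (179.39601135253906, 37.37009048461914), 10.786093711853027), 771) 19.628940119347444
head 48 [ 597.17694708 -161.33385879  125.15055848] 42.78842105758932 [318.35416667 145.5       ]
jarA [633.88444585  15.96214037  67.82529083]
jarG [434.20159879 450.09249078  82.99968161]
brush [625.08090687 476.41035254  17.41249879]
side table z 0.017386997032872387
paddle (((592.29736328125, 298.0385437011719), (41.803218841552734, 43.32917785644531), 76.69654083251953), 91) [591.65589707 299.91334339  88.92270337]
mould (((563.33251953125, 160.58084106445312), (114.26802062988281, 203.15858459472656), 77.79480743408203), 984) 109.20276275183977
board 1769 1722 normal [-0.41529403 -0.08049611  0.90611878] deg 25.02561221993172 az 10.969570496678585 [ 4.58321849e-01  8.88361593e-02 -1.82143529e+02] rect (((578.6582641601562, -168.16522216796875), (194.2437744140625, 154.42015075683594), 11.391422271728516), 1769)
strip (((568.7852172851562, -169.1901397705078), (177.58514404296875, 41.194671630859375), 10.905587196350098), 640) 19.873641651079726
head 34 [ 600.82623667 -164.89456614  125.79814952] 43.02649097970406 [306.08823529 224.58823529]
```

View pics/topc.png

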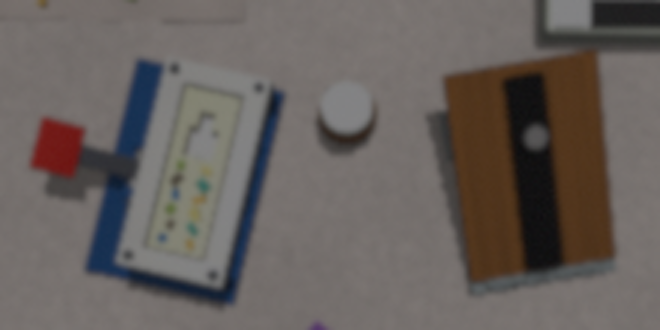

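```bash
cat >> h.py <<'E'
from scipy.spatial.transform import Rotation as Ro
def yaw(d): a=np.radians(d);return np.array([np.cos(a),np.sin(a),0]),np.array([-np.sin(a),np.cos(a),0])
mx,my=yaw(-12.2);M=np.array([562.8,161.8,0.])
sx,sy=yaw(10.85);uz=np.array([0,0,1.])
SX=np.cos(np.radians(25))*sx+np.sin(np.radians(25))*uz;SZ=np.cross(SX,sy);S0=np.array([608.5,-161.3,104.7])
RM=np.c_[-mx,my,-uz];RS=np.c_[-SX,sy,-SZ]
def go(*goals):
    s=bot.read_state();R=s['ee_rot'];print('t',s['t'],'p',s['eef_pos'].round(1),'F',s['wrist_force'].round(1),'open',round(s['opening'],1))
    for p,Rg in goals:
        print((np.r_[Ro.from_matrix(R.T@Rg).as_rotvec(),R.T@(np.array(p)-s['eef_pos'])/1000]).round(4).tolist())
E
python3 - <<'E'
from h import *
P=M+139*my;print(P,S0,SZ,SX)
go((P+[0,0,200],RM),(P+[0,0,125],RM))
E
```

```text
[592.17414671 297.66080931   0.        ] [ 608.5 -161.3  104.7] [-0.41506327 -0.07955301  0.90630779] [0.89010605 0.17060197 0.42261826]
t 0.1 p [177.4 520.  241.3] F [-0.8 -0.1  0.1] open 85.2
[-0.0021, -0.0001, -0.1158, -0.4644, -0.0764, 0.0415]
[-0.0021, -0.0001, -0.1158, -0.4644, -0.0762, 0.1165]
```

Call:
servo_tool(targets=[[0,0,-0.116,-0.464,-0.076,0.041,-1],[0,0,-0.116,-0.464,-0.076,0.041,-1],[0,0,-0.116,-0.464,-0.076,0.041,-1],[0,0,-0.116,-0.464,-0.076,0.041,-1],[0,0,-0.116,-0.464,-0.076,0.041,-1],[0,0,-0.116,-0.464,-0.076,0.041,-1],[0,0,-0.116,-0.464,-0.076,0.041,-1],[0,0,-0.116,-0.464,-0.076,0.041,-1],[0,0,-0.116,-0.464,-0.076,0.041,-1],[0,0,-0.116,-0.464,-0.076,0.041,-1],[0,0,-0.116,-0.464,-0.076,0.116,-1],[0,0,-0.116,-0.464,-0.076,0.116,-1],[0,0,-0.116,-0.464,-0.076,0.116,-1],[0,0,-0.116,-0.464,-0.076,0.116,-1]])

```text
t: 1.5
eef_pos: [591.9, 299.0, 126.1]
ee_rot: [[-0.978, 0.211, -0.001], [0.211, 0.978, -0.0], [0.001, -0.001, -1.0]]
wrist_force: [0.1, 1.0, 1.2]
opening: -0.2
gripper_force: 0.0
```

Run:
```python
from h import *
P=M+139*my
go((P+[0,0,100],RM),(P+3*my+[0,0,87],RM),(P+6*my+[0,0,72],RM),(P+7*my+[0,0,52],RM))
```

```text
t 1.5 p [591.9 299.  126.1] F [0.1 1.  1.2] open -0.2
[-0.0006, -0.0008, 0.0005, -0.0005, -0.0012, 0.0261]
[-0.0006, -0.0008, 0.0005, -0.0005, 0.0018, 0.0391]
[-0.0006, -0.0008, 0.0005, -0.0005, 0.0048, 0.0541]
[-0.0006, -0.0008, 0.0005, -0.0006, 0.0058, 0.0741]
```

Call:
servo_tool(targets=[[0,0,0,0,-0.001,0.026,-1],[0,0,0,0,0,0.03,-1],[0,0,0,0,0.001,0.034,-1],[0,0,0,0,0.002,0.038,-1],[0,0,0,0,0.003,0.042,-1],[0,0,0,0,0.004,0.046,-1],[0,0,0,0,0.004,0.05,-1],[0,0,0,0,0.005,0.054,-1],[0,0,0,0,0.005,0.058,-1],[0,0,0,0,0.006,0.062,-1],[0,0,0,0,0.006,0.066,-1],[0,0,0,0,0.006,0.07,-1],[0,0,0,0,0.006,0.073,-1],[0,0,0,0,0.006,0.075,-1],[0,0,0,0,0.006,0.075,-1],[0,0,0,0,0.006,0.075,-1]])

```text
t: 3.1
eef_pos: [595.6, 305.8, 57.6]
ee_rot: [[-0.978, 0.211, 0.006], [0.211, 0.978, 0.003], [-0.005, 0.004, -1.0]]
wrist_force: [-3.0, -1.8, 12.5]
opening: -0.0
gripper_force: 5.9
```

```bash
cat > pl.py <<'E'
from h import *
c=cap('top')
P=pts(c);X,Y,Z=np.moveaxis(P,-1,0)
L=(P-M)@np.c_[mx,my,uz]
m=(L[...,2]>120)&(L[...,2]<155)&(abs(L[...,0])<110)&(abs(L[...,1])<50)
q=L[m].astype(np.float32);print(len(q),'z pct',np.percentile(q[:,2],[5,50,95]),cv2.minAreaRect(q[:,:2]))
q0=q[q[:,0]<-20];q1=q[q[:,0]>20];print(np.median(q0[:,2]),np.median(q1[:,2]))
cv2.imwrite('pics/lift.png',cv2.resize(cv2.cvtColor(c['color'][100:210,140:360],cv2.COLOR_RGB2BGR),None,fx=3,fy=3,interpolation=cv2.INTER_CUBIC))
go((M+[0,0,200],RM))
E
python3 pl.py
```

```text
Traceback (most recent call last):
  File "pl.py", line 6, in <module>
    q=L[m].astype(np.float32);print(len(q),'z pct',np.percentile(q[:,2],[5,50,95]),cv2.minAreaRect(q[:,:2]))
                                                                                   ~~~~~~~~~~~~~~~^^^^^^^^^
cv2.error: OpenCV(4.12.0) /io/opencv/modules/imgproc/src/convhull.cpp:143: error: (-215:Assertion failed) total >= 0 && (depth == CV_32F || depth == CV_32S) in function 'convexHull'
```

Call:
servo_tool(targets=[[0,0,0,0,0,0.004,-1],[0,0,0,0,0,0.008,-1],[0,0,0,0,0,0.008,-1],[0,0,0,0,0,0.008,-1]])

```text
t: 3.55
eef_pos: [595.9, 305.8, 56.8]
ee_rot: [[-0.978, 0.211, 0.006], [0.211, 0.978, 0.004], [-0.005, 0.005, -1.0]]
wrist_force: [-14.0, -7.0, 41.7]
opening: -0.1
gripper_force: 18.4
```

```bash
sed -i 's/cv2.minAreaRect(q\[:,:2\])/cv2.minAreaRect(np.ascontiguousarray(q[:,:2]))/' pl.py && python3 pl.py
```

```text
1058 z pct [137.30495071 142.25252533 146.07123718] ((-1.224365234375, 0.9911937713623047), (160.7230987548828, 57.257591247558594), 0.3649599254131317)
142.38196 142.06044
t 3.6 p [595.8 305.8  56.8] F [-14.   -7.1  41.6] open 0.2
[0.0053, 0.0054, 0.0006, 0.0012, -0.147, -0.144]
```

View pics/lift.png

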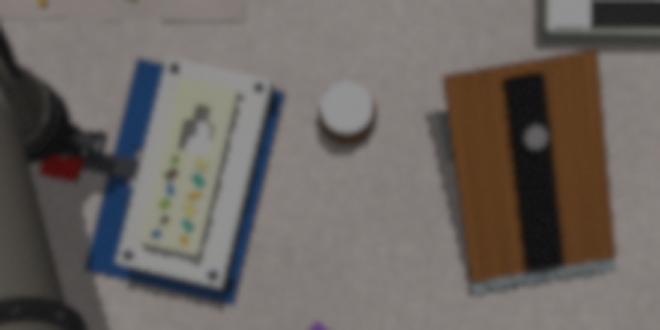

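The picture shows the plaque standing level on the rod, around (190,160) in the crop, with its top at 142–143 mm. The paddle at (60,165) is against its stop. Next I retract and move over the plaque.

Call:
servo_tool(targets=[[0,0,0,0,0,-0.05,-1],[0,0,0,0,0,-0.1,-1],[0,0,0,0,0,-0.15,0],[0,0,0,0.012,-0.03,-0.16,1],[0,0,0,0.012,-0.08,-0.16,1],[0,0,0,0.012,-0.13,-0.16,1],[0,0,0,0.012,-0.147,-0.16,1],[0,0,0,0.012,-0.147,-0.16,1],[0,0,0,0.012,-0.147,-0.16,1]])

```text
t: 4.5
eef_pos: [551.2, 165.0, 204.9]
ee_rot: [[-0.978, 0.211, 0.002], [0.211, 0.978, 0.003], [-0.002, 0.003, -1.0]]
wrist_force: [-0.0, 0.5, -0.2]
opening: 84.9
gripper_force: 0.0
```

Run:
```python
from h import *
P=M-11*mx+1*my
go((P+[0,0,150],RM),(P+[0,0,130],RM))
```

```text
t 4.5 p [551.2 165.  204.9] F [-0.   0.5 -0.2] open 84.9
[0.0029, 0.0017, 0.0008, -0.0009, 0.0002, 0.0549]
[0.0029, 0.0017, 0.0008, -0.0009, 0.0001, 0.0749]
```

Call:
servo_tool(targets=[[0.003,0.002,0,0,0,0.03,1],[0.003,0.002,0,0,0,0.05,1],[0.003,0.002,0,0,0,0.065,1],[0.003,0.002,0,0,0,0.075,1],[0.003,0.002,0,0,0,0.075,1],[0.003,0.002,0,0,0,0.075,0],[0.003,0.002,0,0,0,0.075,-1],[0.003,0.002,0,0,0,0.075,-1],[0.003,0.002,0,0,0,0.075,-1],[0.003,0.002,0,0,0,0.075,-1],[0.003,0.002,0,0,0,0.075,-1]], newtons=50)

```text
t: 5.6
eef_pos: [551.7, 164.4, 129.6]
ee_rot: [[-0.978, 0.211, 0.0], [0.211, 0.978, -0.001], [-0.0, -0.001, -1.0]]
wrist_force: [-0.0, 1.4, 5.7]
opening: 54.7
gripper_force: 58.3
```

Call:
servo_tool(targets=[[0,0,0,0,0,-0.01,-1],[0,0,0,0,0,-0.03,-1],[0,0,0,0,0,-0.06,-1],[0,0,0,0,0,-0.09,-1],[0,0,0,0,0,-0.12,-1],[0,0,0,0,0,-0.14,-1],[0,0,0,0,0,-0.14,-1],[0,0,0,0,0,-0.14,-1]])

```text
t: 6.4
eef_pos: [550.4, 163.2, 267.2]
ee_rot: [[-0.977, 0.212, -0.005], [0.212, 0.977, -0.004], [0.004, -0.004, -1.0]]
wrist_force: [-0.7, 0.1, -1.8]
opening: 55.0
gripper_force: 57.7
```

Run:
```python
from h import *
# plaque pose in tool: TCP at plaque x=xg, height
for n in('side','top'):
    c=cap(n);cv2.imwrite(f'pics/held_{n}.png',cv2.resize(cv2.cvtColor(c['color'][80:230,140:360],cv2.COLOR_RGB2BGR),None,fx=3,fy=3,interpolation=cv2.INTER_CUBIC))
    s=bot.read_state();P=pts(c);L=(P-s['eef_pos'])@s['ee_rot']
    m=(abs(L[...,2])<25)&(abs(L[...,0])<110)&(abs(L[...,1])<27)
    q=L[m];f=q[abs(q[:,0])>35]
    print(n,len(q),np.percentile(q[:,0],[1,99]),np.percentile(q[:,1],[1,99]),[np.median(f[f[:,0]*k>35,2]).round(1) if (f[:,0]*k>35).any() else None for k in(-1,1)], np.polyfit(f[:,0],f[:,2],1))
# targets over stud: plaque x at tool -x; grip at plaque xg
go()
```

```text
side 392 [-91.17702962  65.06219414] [-26.86543061  25.88963794] [np.float64(-12.7), np.float64(-13.8)] [-6.21381344e-03 -1.21423027e+01]
top 423 [-90.05181129  53.93427796] [-26.65218075  25.59940016] [np.float64(-12.6), np.float64(-12.9)] [ 1.62737579e-03 -1.23657894e+01]
t 6.5 p [549.7 163.3 266. ] F [-0.3  0.7 -2.8] open 55.1
```

View pics/held_side.png

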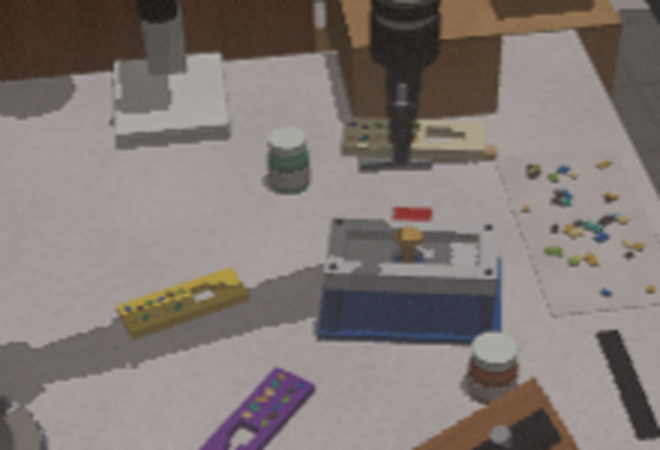

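```bash
cat >> h.py <<'E'
def tcp(x,y,z,kx=-38.2,kz=1.2): # TCP for keyhole_wide at stud coords
    return S0+np.c_[SX,sy,SZ]@[x,y,z]-RS@[kx,0,kz]
E
python3 - <<'E'
from h import *
p=tcp(0,0,45);print(p)
go(((p+M+[0,0,0])/2*[1,1,0]+[0,0,270],RS),(p,RS))
E
```

```text
[ 555.32202622 -171.4923443   130.42740216]
t 6.5 p [549.7 163.3 266. ] F [-0.3  0.7 -2.8] open 55.1
[-0.0921, -0.4375, -0.3951, -0.0447, -0.1624, -0.0034]
[-0.0921, -0.4375, -0.3951, -0.0771, -0.3253, 0.1369]
```

Call:
servo_tool(targets=[[-0.02,-0.1,-0.1,-0.01,-0.04,-0.003,-1],[-0.045,-0.21,-0.2,-0.03,-0.08,-0.003,-1],[-0.07,-0.32,-0.3,-0.045,-0.12,-0.003,-1],[-0.092,-0.437,-0.395,-0.055,-0.16,0,-1],[-0.092,-0.437,-0.395,-0.06,-0.2,0,-1],[-0.092,-0.437,-0.395,-0.065,-0.24,0.01,-1],[-0.092,-0.437,-0.395,-0.07,-0.28,0.03,-1],[-0.092,-0.437,-0.395,-0.077,-0.31,0.06,-1],[-0.092,-0.437,-0.395,-0.077,-0.325,0.09,-1],[-0.092,-0.437,-0.395,-0.077,-0.325,0.12,-1],[-0.092,-0.437,-0.395,-0.077,-0.325,0.137,-1],[-0.092,-0.437,-0.395,-0.077,-0.325,0.137,-1],[-0.092,-0.437,-0.395,-0.077,-0.325,0.137,-1]])

```text
t: 7.8
eef_pos: [556.5, -170.1, 131.1]
ee_rot: [[-0.889, -0.188, 0.417], [-0.17, 0.982, 0.082], [-0.424, 0.002, -0.905]]
wrist_force: [0.4, -0.6, -1.9]
opening: 54.8
gripper_force: 57.5
```

```bash
cat > hv.py <<'E'
from h import *
import sys
tag=sys.argv[1];B=np.c_[SX,sy,SZ];ims=[]
for n in('top','side'):
    c=cap(n);P=pts(c);s=bot.read_state();L=(P-s['eef_pos'])@s['ee_rot'];Q=(P-S0)@B
    m=(abs(L[...,2]+12.8)<5)&(abs(L[...,0])<110)&(abs(L[...,1])<40)
    q=L[m];far=q[q[:,0]<-30];
    y=[np.percentile(far[(far[:,0]>a-6)&(far[:,0]<a+6),1],[0,100]).round(1).tolist() for a in(-45,-60,-75)] if len(far) else 0
    print(n,len(q),'x',np.percentile(q[:,0],[1,99]).round(1),'y',y,'slope',np.polyfit(far[:,0],far[:,2],1).round(3) if len(far) else '', 'pl y lin',np.polyfit(far[:,0],far[:,1],1).round(3))
    print('head pts in stud frame',np.median(Q[(abs(Q[...,2]-23)<4)&(np.hypot(Q[...,0],Q[...,1])<16)],0).round(1))
    uv=(np.linalg.inv(c['T'])@np.r_[S0+B@[0,0,23],1])[:3];uv=c['camera_matrix']@uv/uv[2];u,v=uv[:2].astype(int);print(uv[:2])
    ims.append(cv2.resize(cv2.cvtColor(c['color'][v-45:v+45,u-45:u+45],cv2.COLOR_RGB2BGR),(390,390),interpolation=cv2.INTER_CUBIC))
cv2.imwrite(f'pics/{tag}.png',np.hstack(ims))
go((tcp(0,0,45),RS),(tcp(0,0,26),RS),(tcp(0,0,1),RS))
E
python3 hv.py hover
```

```text
top 570 x [-88.8  67.8] y [[-27.1, 27.9], [-27.2, 28.7], [-26.3, 27.7]] slope [-8.0000e-03 -1.2747e+01] pl y lin [0.018 1.613]
head pts in stud frame [-3.  -0.1 23.8]
[318.78637367 144.9154962 ]
side 558 x [-90.7  67.1] y [[-29.8, 25.7], [-29.9, 26.8], [-32.2, 26.3]] slope [-7.0000e-03 -1.2324e+01] pl y lin [ 0.017 -1.405]
head pts in stud frame [  2.3 -10.5  19.2]
[305.5880619  224.36188376]
t 7.9 p [ 558.1 -170.6  133.2] F [ 0.5  0.2 -1.1] open 55.0
[-0.0001, 0.0059, 0.0005, 0.0038, -0.0003, 0.0013]
[-0.0001, 0.0059, 0.0005, 0.0039, -0.0003, 0.0203]
[-0.0001, 0.0059, 0.0005, 0.0041, -0.0003, 0.0453]
```

View pics/hover.png

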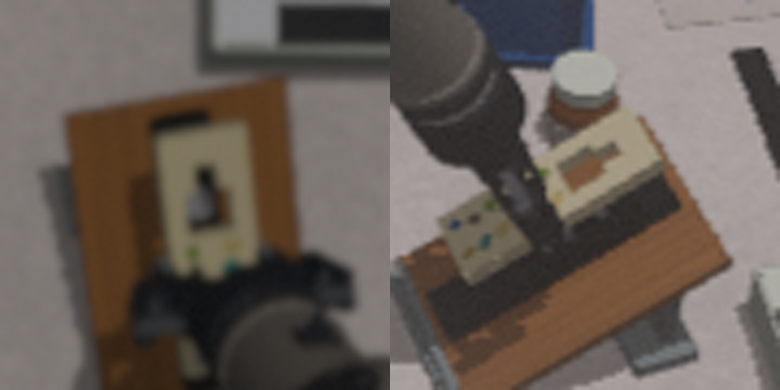

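The left half (top camera) shows the stud head at about (203,205) inside the keyhole opening, which is centred near (209,205). The offset agrees with parallax to within about 1 mm. The right half (side camera) shows the plaque level over the strip. I'm going down now.

Call:
servo_tool(targets=[[0,0.006,0,0.004,0.001,0.01,-1],[0,0.006,0,0.004,0.001,0.018,-1],[0,0.006,0,0.004,0.001,0.018,-1],[0,0.006,0,0.004,0.001,0.018,-1]])

```text
t: 8.3
eef_pos: [561.1, -168.3, 113.8]
ee_rot: [[-0.891, -0.189, 0.413], [-0.171, 0.982, 0.08], [-0.421, 0.001, -0.907]]
wrist_force: [-0.2, -0.0, -1.8]
opening: 55.0
gripper_force: 57.6
```

Run:
```python
from h import *
go((tcp(0,.8,26),RS),(tcp(0,.8,10),RS),(tcp(0,.8,1),RS))
```

```text
t 8.3 p [ 561.1 -168.3  113.8] F [-0.2 -0.  -1.8] open 55.0
[0.0013, -0.0022, -0.0, -0.0013, -0.0012, 0.0013]
[0.0013, -0.0022, -0.0, -0.0014, -0.0012, 0.0173]
[0.0013, -0.0022, -0.0, -0.0014, -0.0012, 0.0263]
```

Call:
servo_tool(targets=[[0.001,-0.002,0,-0.001,-0.001,0.004,-1],[0.001,-0.002,0,-0.001,-0.001,0.008,-1],[0.001,-0.002,0,-0.001,-0.001,0.012,-1],[0.001,-0.002,0,-0.001,-0.001,0.016,-1],[0.001,-0.002,0,-0.001,-0.001,0.02,-1],[0.001,-0.002,0,-0.001,-0.001,0.023,-1],[0.001,-0.002,0,-0.001,-0.001,0.025,-1],[0.001,-0.002,0,-0.001,-0.001,0.025,-1]])

```text
t: 9.1
eef_pos: [572.5, -167.3, 91.5]
ee_rot: [[-0.89, -0.188, 0.415], [-0.17, 0.982, 0.08], [-0.422, 0.0, -0.906]]
wrist_force: [-0.1, 0.5, -1.8]
opening: 54.6
gripper_force: 57.6
```

```bash
python3 - <<'E'
from h import *
go((tcp(0,.8,1),RS),(tcp(-27,.8,1),RS))
E
python3 hv.py down >/dev/null
```

```text
t 9.1 p [ 572.5 -167.3   91.5] F [-0.1  0.5 -1.8] open 54.6
[0.0002, -0.0002, -0.0002, -0.0004, -0.0001, 0.0013]
[0.0002, -0.0002, -0.0002, 0.0266, -0.0001, 0.0013]
```

View pics/down.png

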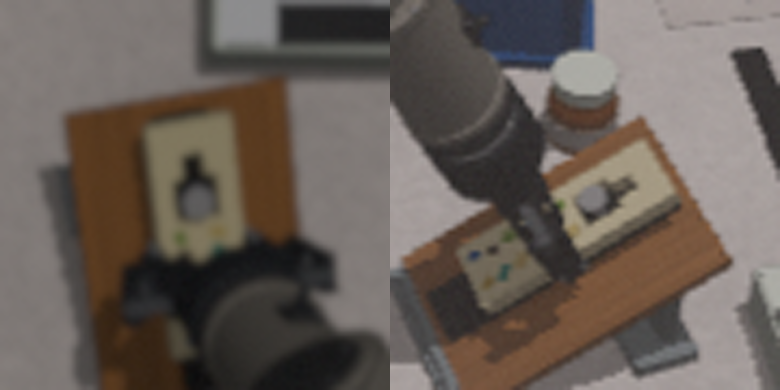

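The head stands up through the keyhole opening: (199,203) on the left, (595,198) on the right. Next I seat the plaque and slide it 25 mm down the slope.

Call:
servo_tool(targets=[[0,0,0,0,0,0.001,-1],[0,0,0,0,0,0.002,-1],[0,0,0,0,0,0.002,-1],[0,0,0,0.004,0,0.002,-1],[0,0,0,0.008,0,0.002,-1],[0,0,0,0.012,0,0.002,-1],[0,0,0,0.016,0,0.002,-1],[0,0,0,0.02,0,0.002,-1],[0,0,0,0.023,0,0.002,-1],[0,0,0,0.025,0,0.002,-1],[0,0,0,0.025,0,0.002,-1]])

```text
t: 10.3
eef_pos: [550.8, -171.6, 79.3]
ee_rot: [[-0.89, -0.188, 0.415], [-0.17, 0.982, 0.079], [-0.423, 0.0, -0.906]]
wrist_force: [0.5, 1.1, -1.6]
opening: 54.9
gripper_force: 57.6
```

```bash
python3 - <<'E'
from h import *
go((tcp(-26,.8,0),RS))
E
python3 hv.py slid
```

```text
t 10.3 p [ 550.8 -171.6   79.3] F [ 0.5  1.1 -1.6] open 54.9
[-0.0001, 0.0, -0.0006, 0.0003, 0.0001, 0.0006]
top 509 x [-89.6  67.4] y [[-27.1, 28.2], [-28.9, 28.3], [-27.6, 28.0]] slope [ 4.0000e-03 -1.2771e+01] pl y lin [-0.019 -1.132]
head pts in stud frame [-2.6  0.6 23.4]
[318.78637367 144.9154962 ]
side 527 x [-90.8  66.6] y [[-31.2, 27.0], [-31.0, 28.4], [-30.4, 26.3]] slope [ 5.0000e-03 -1.1828e+01] pl y lin [-0.033 -6.92 ]
head pts in stud frame [ 0.8 -2.4 22.6]
[305.5880619  224.36188376]
t 10.4 p [ 551.3 -171.5   79.6] F [-0.1 -1.8 -1.6] open 54.9
[-0.0002, 0.0005, -0.0002, -0.0251, -0.0007, -0.0444]
[-0.0002, 0.0005, -0.0002, -0.0251, -0.0007, -0.0254]
[-0.0002, 0.0005, -0.0002, -0.0251, -0.0007, -0.0004]
```

View pics/slid.png

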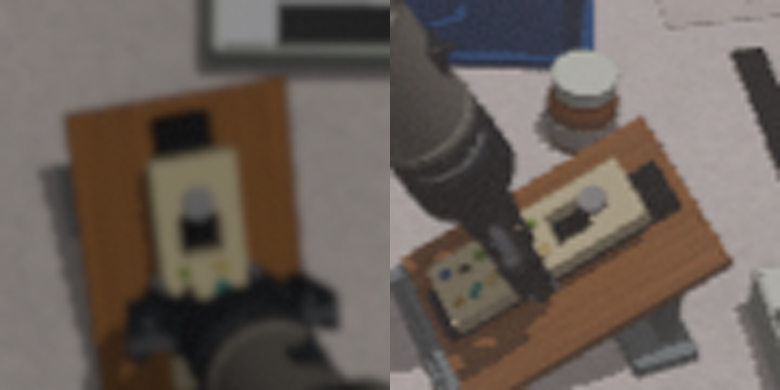

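The head at (197,203) now covers the slot's narrow end, with the wide opening showing below it, so the plaque is locked. Now I seat it, release and retract.

Call:
servo_tool(targets=[[0,0,0,0,0,0.001,-1],[0,0,0,0,0,0.002,-1],[0,0,0,0,0,0.002,-0.2],[0,0,0,0,0,0.002,0.3],[0,0,0,0,0,0.002,0.7],[0,0,0,0,0,0.002,0.8],[0,0,0,0,0,0.002,0.8],[0,0,0,0,0,-0.01,0.8],[0,0,0,0,0,-0.04,0.8],[0,0,0,0,0,-0.08,0.8],[0,0,0,0,0,-0.12,0.8],[0,0,0,0,0,-0.15,0.8],[0,0,0,0,0,-0.15,0.8]])

```text
t: 11.7
eef_pos: [490.0, -186.3, 221.3]
ee_rot: [[-0.886, -0.185, 0.425], [-0.169, 0.983, 0.075], [-0.431, -0.005, -0.902]]
wrist_force: [0.8, -0.4, -0.4]
opening: 76.8
gripper_force: 0.0
```

Run:
```python
from h import *
P=M-5*mx
go((P+[0,0,260],RM),(P+[0,0,160],RM))
B=np.c_[SX,sy,SZ]
for n in('top','side'):
    c=cap(n);Q=(pts(c)-S0)@B;h=cv2.cvtColor(c['color'],cv2.COLOR_RGB2HSV)
    m=(abs(Q[...,2]-14)<5)&(Q[...,0]>-160)&(Q[...,0]<50)&(abs(Q[...,1])<40);q=Q[m].astype(np.float32)
    print(n,len(q),cv2.minAreaRect(np.ascontiguousarray(q[:,:2])),np.median(q[:,2]),np.polyfit(q[:,0],q[:,2],1))
    L=(pts(c)-M)@np.c_[mx,my,uz];m=(np.hypot(L[...,0]+5,L[...,1])<25)&(L[...,2]>113);print('rod',np.median(L[m],0) if m.any() else 0)
```

```text
t 11.7 p [ 490.  -186.3  221.3] F [ 0.8 -0.4 -0.4] open 76.8
[0.0837, 0.4408, 0.3934, -0.1359, 0.3304, 0.0201]
[0.0837, 0.4408, 0.3934, -0.0928, 0.3309, 0.1103]
top 805 ((-50.504791259765625, 0.2016124725341797), (157.77542114257812, 56.50814437866211), 0.27052614092826843) 14.837956 [-2.53688817e-03  1.45977014e+01]
rod [ -5.8669445    0.58822961 127.44207553]
side 680 ((-50.635963439941406, -2.2832374572753906), (159.55787658691406, 62.88319396972656), 0.4263577163219452) 13.60792 [-1.07124164e-03  1.36912255e+01]
rod [ -3.34111841  -1.69206689 127.19386816]
```

Call:
servo_tool(targets=[[0.02,0.1,0.1,-0.02,0.04,0,-1],[0.042,0.22,0.2,-0.05,0.09,0.01,-1],[0.065,0.33,0.3,-0.08,0.14,0.02,-1],[0.084,0.441,0.393,-0.11,0.19,0.02,-1],[0.084,0.441,0.393,-0.136,0.23,0.02,-1],[0.084,0.441,0.393,-0.136,0.28,0.02,-1],[0.084,0.441,0.393,-0.136,0.33,0.02,-1],[0.084,0.441,0.393,-0.12,0.33,0.06,-1],[0.084,0.441,0.393,-0.093,0.331,0.11,-1],[0.084,0.441,0.393,-0.093,0.331,0.11,-1],[0.084,0.441,0.393,-0.093,0.331,0.11,-1]])

```text
t: 12.9
eef_pos: [549.6, 168.8, 148.2]
ee_rot: [[-0.979, 0.202, -0.024], [0.203, 0.979, 0.0], [0.024, -0.005, -1.0]]
wrist_force: [-0.5, -0.5, -0.1]
opening: -0.0
gripper_force: 0.0
```

Run:
```python
from h import *
P=M-5*mx
go((P+[0,0,140],RM),(P+[0,0,106],RM))
```

```text
t 12.9 p [549.6 168.8 148.2] F [-0.5 -0.5 -0.1] open -0.0
[-0.0047, -0.0239, 0.009, -0.0095, -0.0041, 0.008]
[-0.0047, -0.0239, 0.009, -0.0103, -0.0039, 0.0419]
```

Call:
servo_tool(targets=[[-0.005,-0.024,0.009,-0.009,-0.004,0,-1],[-0.005,-0.024,0.009,-0.009,-0.004,0,-1],[-0.005,-0.024,0.009,-0.009,-0.004,0.005,-1],[-0.005,-0.024,0.009,-0.01,-0.004,0.01,-1],[-0.005,-0.024,0.009,-0.01,-0.004,0.015,-1],[-0.005,-0.024,0.009,-0.01,-0.004,0.02,-1],[-0.005,-0.024,0.009,-0.01,-0.004,0.025,-1],[-0.005,-0.024,0.009,-0.01,-0.004,0.03,-1],[-0.005,-0.024,0.009,-0.01,-0.004,0.034,-1],[-0.005,-0.024,0.009,-0.01,-0.004,0.038,-1],[-0.005,-0.024,0.009,-0.01,-0.004,0.042,-1],[-0.005,-0.024,0.009,-0.01,-0.004,0.045,-1],[-0.005,-0.024,0.009,-0.01,-0.004,0.047,-1],[-0.005,-0.024,0.009,-0.01,-0.004,0.047,-1]])

```text
t: 14.3
eef_pos: [564.3, 159.9, 109.3]
ee_rot: [[-0.976, 0.217, 0.016], [0.217, 0.976, 0.003], [-0.015, 0.006, -1.0]]
wrist_force: [-0.6, -1.6, 7.0]
opening: -0.2
gripper_force: 3.0
```

Call:
servo_tool(targets=[[0,0,0,0,0,0.003,-1],[0,0,0,0,0,0.006,-1],[0,0,0,0,0,0.008,-1],[0,0,0,0,0,0.008,-1]])

```text
t: 14.7
eef_pos: [564.4, 160.0, 105.9]
ee_rot: [[-0.976, 0.217, 0.017], [0.217, 0.976, 0.004], [-0.016, 0.008, -1.0]]
wrist_force: [-9.6, -3.4, 28.2]
opening: -0.6
gripper_force: 13.9
```

The force has jumped to 28 N with the tips at about 95 mm, so the rod is at its stop. I'm retracting.

Call:
servo_tool(targets=[[0,0,0,0,0,-0.03,-1],[0,0,0,0,0,-0.08,-1],[0,0,0,0,0,-0.13,-1],[0,0,0,0.05,0.05,-0.15,-1],[0,0,0,0.1,0.1,-0.15,-1],[0,0,0,0.1,0.14,-0.15,-1],[0,0,0,0.1,0.14,-0.15,-1],[0,0,0,0.1,0.14,-0.15,-1],[0,0,0,0.1,0.14,-0.15,-1]])

```text
t: 15.6
eef_pos: [493.8, 318.7, 248.9]
ee_rot: [[-0.977, 0.215, 0.014], [0.215, 0.977, 0.002], [-0.013, 0.005, -1.0]]
wrist_force: [1.3, -0.2, 0.1]
opening: -0.1
gripper_force: 0.0
```

Run:
```python
from h import *
B=np.c_[SX,sy,SZ]
for n in('top','side'):
    c=cap(n);P=pts(c);Q=(P-S0)@B;L=(P-M)@np.c_[mx,my,uz]
    m=(np.hypot(L[...,0]+5,L[...,1])<14);print(n,'rod z',np.nanpercentile(L[m][:,2],[5,50,95]))
    h=cv2.cvtColor(c['color'],cv2.COLOR_RGB2HSV).astype(int)
    r=((h[...,0]<8)|(h[...,0]>172))&(h[...,1]>150)&(h[...,2]>70)&(np.hypot(L[...,0],L[...,1]-140)<40);print('paddle',np.nanmedian(L[r],0))
    m=(abs(Q[...,2]-14)<5)&(Q[...,0]>-160)&(Q[...,0]<50)&(abs(Q[...,1])<40);q=Q[m].astype(np.float32)
    print(cv2.minAreaRect(np.ascontiguousarray(q[:,:2])),np.median(q[:,2]))
```

```text
top rod z [10.06494748 93.70581602 97.26512129]
paddle [ -6.05596131 140.16953915  88.23594322]
((-52.66053009033203, 0.2887153625488281), (161.11871337890625, 56.882022857666016), 0.15694186091423035) 14.605787
side rod z [ 9.14908243 38.44271341 97.80105102]
paddle [ -1.09340479 140.15848471  88.25650614]
((-50.77912139892578, -1.705739974975586), (159.73321533203125, 62.840538024902344), 0.214424267411232) 13.921734
```

```bash
python3 -c "
from plant import bot
print(bot.sign_off())"
```

```text
the job is handed in; nothing more can be done
None
```

I handed the job in at about 16 s. By the last camera check, the plaque is locked on the stud about 2 mm from the slot's end, lying flat and released. The knockout rod is fully down with the paddle back up. I steered clear of the jars, bottle, dish and brush but did not re-measure them. The hand-in returned no verdict.

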